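# Close the exposure box's shutter up to its tight spot and lock it

### The arm

A 7-joint arm with a two-finger parallel gripper is mounted at the origin on the work surface; the furniture and walls round the work are solid. World frame = base frame: x ahead of the robot, y to its left, z up, the work surface at z = 0. Lengths are in m, angles in rad, forces in N, time in s.
With the tool pointing down it reaches from about 0.4 to 0.85 m from the base axis. Payload 10.4 kg.
Tool frame: the origin (TCP) lies on the centre line of the jaws, within the pads' length; the fingertips stand 17 mm ahead of it and the grasp point (between the pads) lies 2 mm behind it; z points along the fingers, y is the direction in which the jaws open and shut (so a half turn about z gives the same grasp; the last joint's range is limited). The gripper opens to 87 mm and grips with 3 to 60 N. Pads are 19 mm wide; open, the fingers measure 117 mm over their backs; the gripper's body (75 mm by 190 mm) begins 51 mm behind the grasp point.
Start: joints at [-0.023, 0.332, -0.065, 1.46, 0.022, 1.35, -0.088], TCP at [0.625, 0, 0.218] pointing down, gripper open.
Joint ranges: [-2.6, 2.6], [-0.5, 2.12], [-1.47, 1.34], [0.16, 2.42], [-1.27, 4.41], [0.06, 2.06], [-2.6, 2.6]. Speed limits (rad/s): [2.22, 2.22, 2.79, 2.79, 3.14, 3.14, 3.14].

### API

Orientations are given as a unit quaternion [x, y, z, w].
In Python, from bench import r gives the robot as it stands.
- The arm moves only by the tool apply_moves, never from a script. Its argument "commands" is a list of rows, each an object with "rot": the turn, a rotation vector about the world's x, y, z in units of 180 degrees (1.0 is 180 degrees), a list of three; "linear": the shift along the world's x, y, z in units of 0.3 m (1.0 is 0.3 m), a list of three; "grip": the closure, from -1 (fully open) to 1 (shut). A call has 1 to 20 rows; each row is the pose to reach, as a shift and turn from the pose commanded when the call began, turning the shorter way round; what a row does not reach only later rows make up. A row lasts 1/10 s, in which the tool goes at most 50 mm and 8.59 degrees, less where a joint would pass 70% of its speed; a pose out of reach is approached as far as the arm can. A call with a number of a shift or a turn outside -1 to 1 is refused whole. A call with a gripper value outside its range is refused whole. The fingers move at their own pace and stop on an object; "newtons" is the grip in N (left out, the last holds). Time passes only in rows, so rows that repeat a pose let the fingers close. It gives the time, the measured TCP pose, the force and the opening at its end, in the units of the state.
- r.read_state(): the state, without advancing time (a new reading comes with each control period).
- r.camera(name): name is "scene" or "side" or "wrist"; returns a dict with "frame" (400x640x3 uint8, red, green, blue), "mtx" (3x3 intrinsics, pixels), "extrinsics" (4x4, takes a point from world to camera coordinates). Camera axes: x right, y down, z forward; pixel columns grow to the right and rows downward; lengths in m; the calibration is good to about 2 mm. A picture is of the moment at which its call begins. There is no depth.
- r.close_job(): hands the job in, once; it reports no verdict.
Trained networks look in a picture, given as the dict that the camera call returned (one of the last four; its "shot" number tells which), for a name from the list of things; names that differ only in an ending like _2 or _b are one class to them, and where a whole thing is asked for, a point or a joint stands for the part that bears it (a point fixed in the world has none). Each returns a list of dicts, best first, with "p" (0 to 1); they miss things now and then, are a little off and sometimes report something else, mostly with a low value. They report only what shows in the picture. A call takes as long as a camera call.
- r.search_frame(thing, picture): "bbox" ([left, top, width, height] in pixels, round what is visible of it).
- r.spot_point(thing, picture): "location" ([column, row] in pixels: a listed point, or the origin of a listed thing).
The state is a dict: "time": time; "joint_positions": joint angles; "joint_vel": joint speeds; "joint_torque": joint torques, N m; "ee_pos": TCP position; "eef_rot": TCP orientation; "ft_force": force on the tool from outside, world axes, zero at the start; "torque": the same for the moment, N m; "width": finger opening in m.
Only numpy, scipy, OpenCV 4.12 (cv2) and the standard library are available. Lean on these libraries where they do the work, as an engineer would, in place of code of your own. Each camera call takes 0.05 s, during which the arm holds its last target. There are 200 camera calls.

### The job

Take the wooden knob on the exposure box's grey shutter and slide the shutter gently over the amber window until you feel it bind firmly in its tight spot, without forcing it. Then back it off about a centimetre, so that it is free of the tight spot but still lies in the soft felt, and press the red lock button on the shutter fully down. Leave everything round the box standing where it is.

Things in the scene. Friction and masses are not known exactly. Their poses are not given: they have to be found in the camera images.
- box: Exposure box fixed to the table, plywood, 150 (x) x 320 (y) x 36 mm, with two aluminium runners (to z = 51 mm) along its long sides and an amber window in the +y half of its top. Origin: centre of its underside; z up; +y is the direction in which the shutter closes over the window. Stands at a different place and yaw each time.
- shutter (a joint): Travel of the grey shutter plate (108 x 140 x 7 mm) along the box's +y axis, m: 0 = fully open, grows as it closes over the window, mechanical end at 0.165; starts between 0 and 0.03. About 1.5 N of dry friction; it stays where left. It binds at a hidden, unmarked place between 0.075 and 0.135 that differs each time; beyond it the resistance grows by about 2 N per mm; over 20 N is forcing it.
- handle (a point): The point to grip on the shutter's round wooden knob: on its vertical axis, 70 mm above the table. The knob is 26 mm in diameter, its top is at 85 mm, its brass foot disc (38 mm diameter) at 48 mm. It moves with the shutter.
- lock_top (a point): Centre of the top of the red lock button on the shutter, 66 mm above the table when up, 21 mm in diameter in a 26 mm black collar whose top is at 54 mm; it lies 80 mm behind the knob (towards the box's -y) and moves with the shutter.
- lock (a joint): How far the lock button is pressed down, m: 0 = up, 0.008 = fully down. It takes about 5 N straight down and stays where it is left.
- seal: Root of the felt seal and tight spot inside the box. Its origin is fixed near the box's -y end and tells nothing about where the tight spot lies. The felt drags on the shutter with a faint force of under 1 N over the 20 mm of travel before the tight spot (and on into it); the seal is all that presses on the shutter from within.
- glass: Drinking glass, 69 mm diameter, 142 mm high, standing loose behind the box; bystander. Origin: centre of its underside.
- bottle_large: Brown bottle with black cap, 60 mm diameter, 130 mm high, loose, behind the box; bystander. Origin: centre of its underside.
- bottle_small: Brown bottle with black cap, 54 mm diameter, 118 mm high, loose, behind the box; bystander. Origin: centre of its underside.
- minute_timer: Red and white minute timer, 58 mm diameter, 49 mm high, loose, right of the box; bystander. Origin: centre of its underside.
- measure_cup: Clear plastic measuring cup, 67 mm diameter, 74 mm high, loose, at the near right; bystander. Origin: centre of its underside.

How it is judged:
By the outcome, as a careful person would: the job done as asked, in the order asked, and still so for the second after the job is handed in, with the robot touching nothing.
It also fails if it takes over 51 s, if anything falls off the work surface, if the arm or the gripper's body presses on something with over 40 N, if the wrist force passes 120 N, or if a joint passes its speed limit or range.

## Working session

There is one attempt and no reset: what is moved stays moved. The work goes in short steps, Python scripts to look and compute and a tool call to move; the robot and the scene stay as the last step left them, time stands still between calls to the robot, and variables do not carry over. Pictures are saved under pics/ and viewed, about 8 in all and at most 12, crops included, and the job is handed in when it is done.

Besides the shell and the picture viewer there is one more tool, called after "Call:" as name(argument=value, ...), one argument or row to a line, values as JSON. apply_moves: Moves the arm, as the interface text tells. Its arguments: {"type":"object","properties":{"commands":{"type":"array","items":{"type":"object","properties":{"rot":{"type":"array","items":{"type":"number"}},"linear":{"type":"array","items":{"type":"number"}},"grip":{"type":"number"}}}},"newtons":{"type":"number"}},"required":["commands"]}

```bash
mkdir -p pics; ls; cat > h.py <<'E'
import numpy as np, cv2
from bench import r
def ray(p,uv):
    K=np.array(p["mtx"]);E=np.array(p["extrinsics"]);R,t=E[:3,:3],E[:3,3]
    d=R.T@np.linalg.solve(K,[uv[0],uv[1],1.]);return -R.T@t,d
def atz(p,uv,z):
    o,d=ray(p,uv);return o+d*(z-o[2])/d[2]
def proj(p,X):
    K=np.array(p["mtx"]);E=np.array(p["extrinsics"]);c=E[:3,:3]@np.array(X)+E[:3,3];u=K@c;return u[:2]/u[2]
def save(p,n): cv2.imwrite(f"pics/{n}.png",np.array(p["frame"])[:,:,::-1])
E
python3 - <<'E'
from h import *
np.set_printoptions(precision=4,suppress=True)
s=r.read_state();print(s)
for c in ("scene","side","wrist"):
    p=r.camera(c);save(p,c+"0")
    for n,z in (("handle",.07),("lock_top",.066),("box",0),("glass",0),("bottle_large",0),("bottle_small",0),("minute_timer",0),("measure_cup",0)):
        for q in r.spot_point(n,p)[:2]: print(c,n,round(q["p"],2),np.round(q["location"],1),atz(p,q["location"],z))
E
```

```text
pics
{'time': 0.0, 'joint_positions': array([-0.0226,  0.3328, -0.0647,  1.4609,  0.0216,  1.3499, -0.0885]), 'joint_vel': array([ 0.0011,  0.0001,  0.0016, -0.0006,  0.0002,  0.0002, -0.0029]), 'joint_torque': array([ -0.0001, -62.3246,   0.0244, -38.9891,  -0.0614,   0.0398,
         0.0002]), 'ee_pos': array([ 0.6246, -0.    ,  0.2171]), 'eef_rot': array([ 0.7071,  0.7071, -0.0005, -0.0005]), 'ft_force': array([-0.1545,  0.6123, -1.0193]), 'torque': array([-0.0348, -0.0026, -0.0225]), 'width': 0.0870338738019218}
scene handle 0.82 [315.4 204.4] [ 0.4858 -0.0359  0.07  ]
scene lock_top 0.5 [334. 196.] [ 0.4605 -0.1057  0.066 ]
scene lock_top 0.22 [262.8 202. ] [0.6288 0.0044 0.066 ]
scene box 0.88 [310.6 231.6] [ 0.4867 -0.0039  0.    ]
scene box 0.38 [335.3 194.5] [ 0.5069 -0.2232  0.    ]
scene glass 0.56 [218.  242.8] [0.69   0.1436 0.    ]
scene bottle_large 0.93 [261.7 201.2] [ 0.6969 -0.0951  0.    ]
scene bottle_small 0.9 [285.2 189.1] [ 0.6676 -0.1919  0.    ]
scene minute_timer 0.61 [321.7 175. ] [ 0.6019 -0.3282  0.    ]
scene minute_timer 0.61 [261.6 202.8] [ 0.6922 -0.0
[... 200 characters left out ...]
 0.17 [219.2 267.8] [0.6886 0.15   0.    ]
side glass 0.86 [219.8 267.2] [0.6879 0.1478 0.    ]
side bottle_large 0.75 [247.4 216.8] [ 0.6779 -0.0783  0.    ]
side bottle_small 0.87 [254.4 197.5] [ 0.6837 -0.1956  0.    ]
side minute_timer 0.65 [290.  180.5] [ 0.5898 -0.3285  0.    ]
side minute_timer 0.15 [245.6 217.1] [ 0.6826 -0.0763  0.    ]
side measure_cup 0.71 [373.8 188.3] [ 0.3076 -0.2907  0.    ]
wrist handle 0.56 [161.6 207.5] [ 0.4767 -0.0259  0.07  ]
wrist box 0.9 [191.4 163.2] [0.4839 0.0051 0.    ]
wrist glass 0.59 [372.6  31.5] [0.6844 0.1428 0.    ]
wrist bottle_large 0.72 [364.9 234.9] [ 0.6853 -0.0824  0.    ]
wrist bottle_small 0.77 [355.2 326.1] [ 0.6776 -0.2103  0.    ]
```

```bash
python3 - <<'E'
import cv2,numpy as np
a=[cv2.imread(f"pics/{c}0.png") for c in("scene","side","wrist")]
c=np.vstack([np.hstack([a[0][120:320,150:450],a[1][120:320,150:450]])])
c=cv2.resize(c,(800,267));w=cv2.resize(a[2],(528,330));o=np.zeros((597,800,3),np.uint8);o[:267]=c;o[267:,:528]=w
cv2.imwrite("pics/m0.png",o)
E
```

```text
(no output)
```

View pics/m0.png

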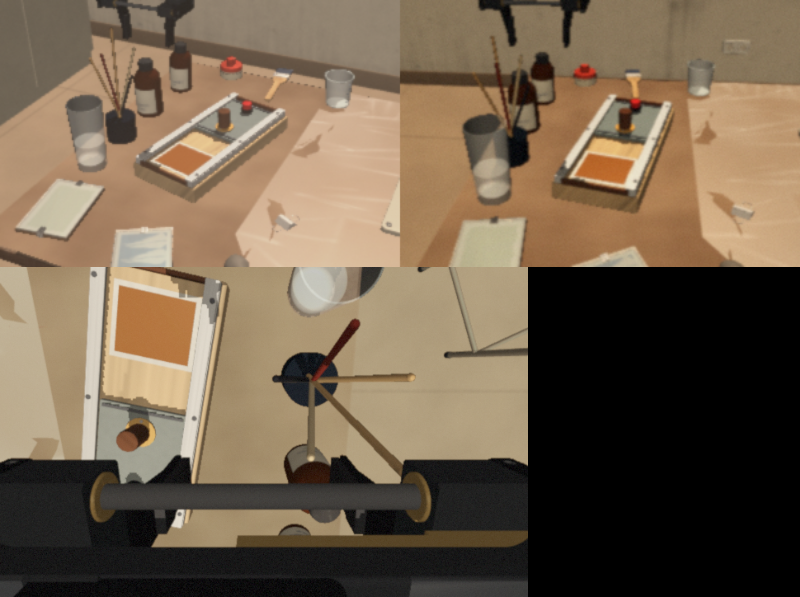

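The montage shows the box with amber window at upper left of the wrist view (window about 118–204, 282–367 there), knob on its brass foot near (133,437), and the lock button hidden behind the gripper. A pot with brushes stands at about x=0.62, y=0.03. Next: box yaw.

```bash
python3 - <<'E'
from h import *
np.set_printoptions(precision=4,suppress=True)
p=r.camera("wrist")
E=np.array(p["extrinsics"]);print(-E[:3,:3].T@E[:3,3],E[2,:3])
f=lambda v:((v[0])/.825,(v[1]-267)/.825)
for a,b,z in (((118,282),(110,355),.036),((204,290),(193,367),.036),((118,282),(204,290),.036),((110,355),(193,367),.036),((103,290),(84,455),.051),((228,287),(191,520),.036)):
    A,B=atz(p,f(a),z),atz(p,f(b),z);d=A-B;print(A,B,np.degrees(np.arctan2(d[1],d[0])))
for n,X in (("pot",(310,378)),("t1",(357,322)),("t2",(412,377)),("t3",(311,458))):
    print(n,atz(p,f(X),.0),atz(p,f(X),.15))
E
```

```text
[0.6252 0.0723 0.3839] [ 0.0003 -0.2653 -0.9642]
[0.4653 0.1474 0.036 ] [0.4451 0.0679 0.036 ] 75.70988869537344
[0.5616 0.1392 0.036 ] [0.5438 0.0539 0.036 ] 78.19624410760639
[0.4653 0.1474 0.036 ] [0.5616 0.1392 0.036 ] 175.15586033515558
[0.4451 0.0679 0.036 ] [0.5438 0.0539 0.036 ] 171.90949388251659
[0.4549 0.1363 0.051 ] [ 0.4027 -0.0542  0.051 ] 74.66860875661457
[0.5889 0.1423 0.036 ] [ 0.5276 -0.1576  0.036 ] 78.45961921299528
pot [0.6927 0.0375 0.    ] [0.6663 0.0511 0.15  ]
t1 [0.7497 0.1087 0.    ] [0.701  0.0945 0.15  ]
t2 [0.8305 0.0389 0.    ] [0.7502 0.052  0.15  ]
t3 [ 0.6997 -0.078   0.    ] [ 0.6706 -0.0193  0.15  ]
```

Call:
apply_moves(
  commands=[
    {"linear":[-0.15,0,0.2],"rot":[0,0,0],"grip":-1},
    {"linear":[-0.3,0,0.3],"rot":[0,0,0],"grip":-1},
    {"linear":[-0.45,0,0.3],"rot":[0,0,0],"grip":-1},
    {"linear":[-0.5,0,0.3],"rot":[0,0,0],"grip":-1},
    {"linear":[-0.5,0,0.3],"rot":[0,0,0],"grip":-1},
  ],
)

```text
time: 1.9
ee_pos: [0.4728, -0.0, 0.3101]
eef_rot: [0.707, 0.707, 0.001, 0.001]
ft_force: [0.8, -0.1, 1.1]
width: 0.0868
```

```bash
python3 - <<'E'
from h import *
np.set_printoptions(precision=4,suppress=True)
for c in ("wrist","scene","side"):
    p=r.camera(c);save(p,c+"1")
    for n,z in (("handle",.07),("lock_top",.066)):
        for q in r.spot_point(n,p)[:2]:
            print(c,n,round(q["p"],2),np.round(q["location"],1),atz(p,q["location"],z))
    if c=="wrist": np.savez("w1",mtx=p["mtx"],extrinsics=p["extrinsics"])
E
```

```text
wrist handle 0.77 [318.  184.8] [ 0.4772 -0.0256  0.07  ]
wrist lock_top 0.69 [301.2 243. ] [ 0.4556 -0.1044  0.066 ]
scene handle 0.64 [316. 204.] [ 0.4852 -0.0385  0.07  ]
scene lock_top 0.7 [288.7 186.5] [ 0.6053 -0.1047  0.066 ]
scene lock_top 0.41 [318.2 206.2] [ 0.4776 -0.0363  0.066 ]
side handle 0.7 [315.8 208. ] [ 0.4802 -0.02    0.07  ]
side lock_top 0.63 [326.7 194.5] [ 0.4558 -0.1057  0.066 ]
side lock_top 0.52 [244.4 216.1] [0.6547 0.0277 0.066 ]
```

View pics/wrist1.png

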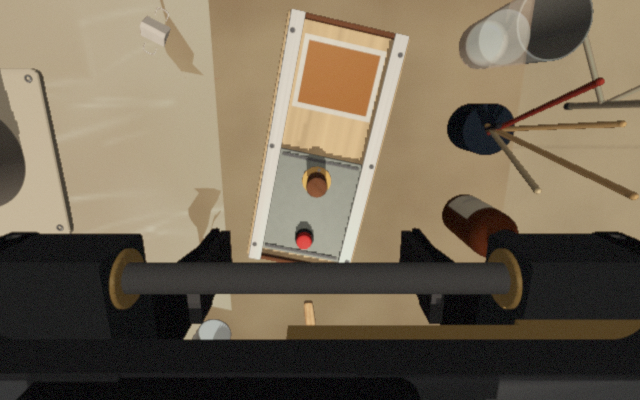

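The wrist view shows the knob at (317,185), the lock button at (303,240), runners left (293,10)→(250,256) and right (408,36)→(346,263); the detections sit on the right parts.

```bash
python3 - <<'E'
from h import *
np.set_printoptions(precision=4,suppress=True)
p=np.load("w1.npz")
for a,b,z in (((293,10),(250,256),.051),((408,36),(346,263),.051),((304,36),(291,107),.036),((385,53),(368,120),.036)):
    A,B=atz(p,a,z),atz(p,b,z);d=A-B;print(A,B,np.degrees(np.arctan2(d[1],d[0])))
print(atz(p,(317,187),.085),atz(p,(317,182),.048),atz(p,(304,239),.066))
im=cv2.imread("pics/wrist1.png")
hsv=cv2.cvtColor(im,cv2.COLOR_BGR2HSV);m=((hsv[...,0]<4)|(hsv[...,0]>172))&(hsv[...,1]>170)
m[:220]=0;m[260:]=0;m[:,:270]=0;m[:,340:]=0;y,x=np.nonzero(m);print(x.mean(),y.mean(),x.min(),x.max(),y.min(),y.max())
print(atz(p,(x.mean(),y.mean()),.063))
cv2.imwrite("pics/c1.png",cv2.resize(im[130:270,240:400],(800,700))[:600])
E
```

```text
[0.4487 0.1724 0.051 ] [ 0.385  -0.1298  0.051 ] 78.10460718579073
[0.5804 0.1457 0.051 ] [ 0.5161 -0.1405  0.051 ] 77.33893965321089
[0.4604 0.1481 0.036 ] [0.4435 0.0664 0.036 ] 78.27268904081843
[0.5578 0.1294 0.036 ] [0.5406 0.0505 0.036 ] 77.69803819254759
[ 0.4758 -0.0246  0.085 ] [ 0.4761 -0.0272  0.048 ] [ 0.4593 -0.0988  0.066 ]
303.2448979591837 238.06802721088437 297 311 232 246
[ 0.4582 -0.0987  0.063 ]
```

Call:
apply_moves(
  commands=[
    {"linear":[0.003,-0.087,-0.1],"rot":[0,0,-0.068],"grip":-1},
    {"linear":[0.003,-0.087,-0.25],"rot":[0,0,-0.068],"grip":-1},
    {"linear":[0.003,-0.087,-0.4],"rot":[0,0,-0.068],"grip":-1},
    {"linear":[0.003,-0.087,-0.53],"rot":[0,0,-0.068],"grip":-1},
    {"linear":[0.003,-0.087,-0.6],"rot":[0,0,-0.068],"grip":-1},
    {"linear":[0.003,-0.087,-0.6],"rot":[0,0,-0.068],"grip":-1},
    {"linear":[0.003,-0.087,-0.6],"rot":[0,0,-0.068],"grip":-1},
  ],
)

```text
time: 3.05
ee_pos: [0.4763, -0.0261, 0.1284]
eef_rot: [0.778, 0.628, 0.0, -0.0]
ft_force: [0.1, 0.5, 0.2]
width: 0.0867
```

```bash
python3 - <<'E'
from h import *
np.set_printoptions(precision=4,suppress=True)
s=r.read_state();print(s["ee_pos"],s["ft_force"],s["eef_rot"])
for c in ("wrist","side","scene"):
    p=r.camera(c);save(p,c+"2")
    for q in r.spot_point("handle",p)[:1]: print(c,round(q["p"],2),np.round(q["location"],1),atz(p,q["location"],.07))
a=cv2.imread("pics/wrist2.png");b=cv2.imread("pics/scene2.png");d=cv2.imread("pics/side2.png")
o=np.zeros((600,800,3),np.uint8);o[:300,:480]=cv2.resize(a,(480,300));o[300:,:400]=cv2.resize(b[130:280,220:420],(400,300));o[300:,400:]=cv2.resize(d[130:280,220:420],(400,300))
cv2.imwrite("pics/m2.png",o)
E
```

```text
[ 0.4763 -0.0261  0.1284] [0.1355 0.4556 0.201 ] [ 0.7785  0.6277  0.     -0.    ]
wrist 0.94 [313.9 210.7] [ 0.4756 -0.0261  0.07  ]
side 0.74 [317.7 207.1] [ 0.4756 -0.0251  0.07  ]
```

View pics/m2.png

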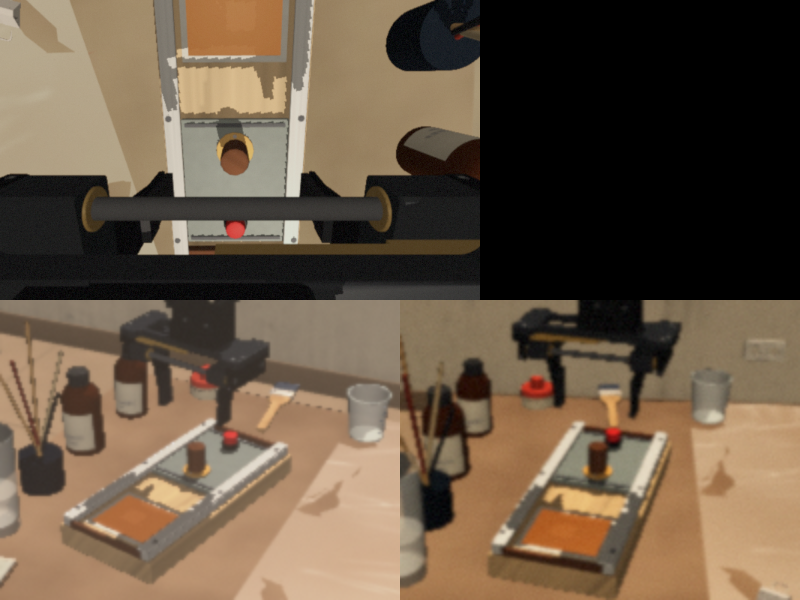

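The view confirms: box sides run parallel to the wrist image, knob at (235,155), jaws astride its axis, yaw right. Descend and grip.

Call:
apply_moves(
  commands=[
    {"linear":[-0.002,0,-0.1],"rot":[0,0,0],"grip":-1},
    {"linear":[-0.002,0,-0.187],"rot":[0,0,0],"grip":-1},
    {"linear":[-0.002,0,-0.187],"rot":[0,0,0],"grip":-1},
    {"linear":[-0.002,0,-0.187],"rot":[0,0,0],"grip":0.0},
    {"linear":[-0.002,0,-0.187],"rot":[0,0,0],"grip":1},
    {"linear":[-0.002,0,-0.187],"rot":[0,0,0],"grip":1},
    {"linear":[-0.002,0,-0.187],"rot":[0,0,0],"grip":1},
    {"linear":[-0.002,0,-0.187],"rot":[0,0,0],"grip":1},
    {"linear":[-0.002,0,-0.187],"rot":[0,0,0],"grip":1},
  ],
  newtons=30,
)

```text
time: 4.25
ee_pos: [0.4754, -0.0261, 0.072]
eef_rot: [0.778, 0.628, 0.0, 0.0]
ft_force: [0.2, -0.1, -0.3]
width: 0.0468
```

Call:
apply_moves(
  commands=[
    {"linear":[0,0,0],"rot":[0,0,0],"grip":1},
    {"linear":[0,0,0],"rot":[0,0,0],"grip":1},
    {"linear":[0,0,0],"rot":[0,0,0],"grip":1},
    {"linear":[0,0,0],"rot":[0,0,0],"grip":1},
    {"linear":[0,0,0],"rot":[0,0,0],"grip":1},
    {"linear":[0,0,0],"rot":[0,0,0],"grip":1},
  ],
)

```text
time: 4.85
ee_pos: [0.4747, -0.0259, 0.0716]
eef_rot: [0.778, 0.628, -0.0, -0.0]
ft_force: [-5.7, 2.3, 4.0]
width: 0.0248
```

Call:
apply_moves(
  commands=[
    {"linear":[-0.001,0.005,0],"rot":[0,0,0],"grip":1},
    {"linear":[0.0,0.02,0],"rot":[0,0,0],"grip":1},
    {"linear":[0.005,0.045,0],"rot":[0,0,0],"grip":1},
    {"linear":[0.011,0.07,0],"rot":[0,0,0],"grip":1},
    {"linear":[0.017,0.095,0],"rot":[0,0,0],"grip":1},
    {"linear":[0.022,0.12,0],"rot":[0,0,0],"grip":1},
    {"linear":[0.0245,0.13,0],"rot":[0,0,0],"grip":1},
    {"linear":[0.0245,0.13,0],"rot":[0,0,0],"grip":1},
  ],
)

```text
time: 5.65
ee_pos: [0.483, 0.014, 0.0718]
eef_rot: [0.778, 0.628, 0.0, -0.0]
ft_force: [2.1, 0.7, -3.1]
width: 0.0248
```

```bash
python3 - <<'E'
from h import *
np.set_printoptions(precision=4,suppress=True)
u=np.array([.2113,.9774,0]);o=np.array([.4747,-.0259,.0716])
for i in range(4):
    s=r.read_state();print(s["ee_pos"],(s["ee_pos"]-o)@u,s["ft_force"],s["ft_force"]@u,s["width"])
    p=r.camera("wrist")
q=r.spot_point("handle",p)[:1];print(q)
E
```

```text
[0.483  0.014  0.0718] 0.040779465870664874 [ 2.1202  0.6882 -3.1421] 1.1206826804284014 0.024812252340248076
[0.4829 0.0136 0.0718] 0.040380346712336285 [ 3.8389  0.0209 -3.6161] 0.8315550575594118 0.024946053460379702
[0.4829 0.0133 0.0718] 0.04008406974922907 [ 2.9598  0.6996 -4.2402] 1.3091370673279121 0.02472042203520076
[0.4828 0.0132 0.0718] 0.03990674269456494 [ 3.0281  0.5432 -3.3338] 1.1707397932327215 0.024707999396364744
[{'location': [315.9, 240.7], 'p': 0.61}]
```

Call:
apply_moves(
  commands=[
    {"linear":[0.0025,0.006,0],"rot":[0,0,0],"grip":1},
    {"linear":[0.0035,0.012,0],"rot":[0,0,0],"grip":1},
    {"linear":[0.005,0.018,0],"rot":[0,0,0],"grip":1},
    {"linear":[0.005,0.018,0],"rot":[0,0,0],"grip":1},
  ],
)

```text
time: 6.3
ee_pos: [0.484, 0.0186, 0.0718]
eef_rot: [0.778, 0.628, -0.0, -0.0]
ft_force: [-0.4, -0.3, -1.7]
width: 0.0247
```

Call:
apply_moves(
  commands=[
    {"linear":[0.0012,0.006,0],"rot":[0,0,0],"grip":1},
    {"linear":[0.0025,0.012,0],"rot":[0,0,0],"grip":1},
    {"linear":[0.004,0.018,0],"rot":[0,0,0],"grip":1},
    {"linear":[0.004,0.018,0],"rot":[0,0,0],"grip":1},
  ],
)

```text
time: 6.7
ee_pos: [0.4852, 0.0242, 0.0717]
eef_rot: [0.778, 0.628, -0.0, -0.0]
ft_force: [-0.7, 0.3, -0.1]
width: 0.0248
```

Call:
apply_moves(
  commands=[
    {"linear":[0.0012,0.006,0],"rot":[0,0,0],"grip":1},
    {"linear":[0.0025,0.012,0],"rot":[0,0,0],"grip":1},
    {"linear":[0.004,0.018,0],"rot":[0,0,0],"grip":1},
  ],
)

```text
time: 7.0
ee_pos: [0.4863, 0.0293, 0.0717]
eef_rot: [0.778, 0.628, -0.0, -0.0]
ft_force: [-3.1, -0.0, 1.9]
width: 0.0244
```

Call:
apply_moves(
  commands=[
    {"linear":[0.0,0.006,0],"rot":[0,0,0],"grip":1},
    {"linear":[0.001,0.012,0],"rot":[0,0,0],"grip":1},
    {"linear":[0.0025,0.018,0],"rot":[0,0,0],"grip":1},
  ],
)

```text
time: 7.3
ee_pos: [0.4874, 0.0346, 0.0717]
eef_rot: [0.778, 0.628, 0.0, 0.0]
ft_force: [-1.3, -1.7, -1.3]
width: 0.0245
```

Call:
apply_moves(
  commands=[
    {"linear":[0.001,0.006,0],"rot":[0,0,0],"grip":1},
    {"linear":[0.0024,0.012,0],"rot":[0,0,0],"grip":1},
    {"linear":[0.0037,0.018,0],"rot":[0,0,0],"grip":1},
  ],
)

```text
time: 7.6
ee_pos: [0.4885, 0.04, 0.0718]
eef_rot: [0.778, 0.628, 0.0, 0.0]
ft_force: [-0.6, -1.6, -3.1]
width: 0.0248
```

Call:
apply_moves(
  commands=[
    {"linear":[0.001,0.006,0],"rot":[0,0,0],"grip":1},
    {"linear":[0.0024,0.012,0],"rot":[0,0,0],"grip":1},
    {"linear":[0.0037,0.018,0],"rot":[0,0,0],"grip":1},
  ],
)

```text
time: 7.9
ee_pos: [0.4896, 0.0453, 0.0718]
eef_rot: [0.779, 0.628, 0.0, 0.0]
ft_force: [0.7, -1.7, -2.5]
width: 0.0245
```

Call:
apply_moves(
  commands=[
    {"linear":[0.0014,0.006,0],"rot":[0,0,0],"grip":1},
    {"linear":[0.0027,0.012,0],"rot":[0,0,0],"grip":1},
    {"linear":[0.004,0.018,0],"rot":[0,0,0],"grip":1},
  ],
)

```text
time: 8.2
ee_pos: [0.4908, 0.0508, 0.0718]
eef_rot: [0.778, 0.628, 0.0, 0.0]
ft_force: [0.8, -3.0, -2.3]
width: 0.0247
```

Call:
apply_moves(
  commands=[
    {"linear":[0.0014,0.005,0],"rot":[0,0,0],"grip":1},
    {"linear":[0.0024,0.01,0],"rot":[0,0,0],"grip":1},
    {"linear":[0.0034,0.015,0],"rot":[0,0,0],"grip":1},
  ],
)

```text
time: 8.5
ee_pos: [0.4918, 0.0553, 0.0718]
eef_rot: [0.778, 0.628, 0.0, 0.0]
ft_force: [0.3, -1.9, -2.5]
width: 0.0245
```

Call:
apply_moves(
  commands=[
    {"linear":[0.0014,0.005,0],"rot":[0,0,0],"grip":1},
    {"linear":[0.0024,0.01,0],"rot":[0,0,0],"grip":1},
    {"linear":[0.0034,0.015,0],"rot":[0,0,0],"grip":1},
  ],
)

```text
time: 8.8
ee_pos: [0.4928, 0.0598, 0.0718]
eef_rot: [0.778, 0.628, -0.0, 0.0]
ft_force: [-0.6, -3.5, -2.5]
width: 0.0248
```

Call:
apply_moves(
  commands=[
    {"linear":[0.0008,0.004,0],"rot":[0,0,0],"grip":1},
    {"linear":[0.0018,0.009,0],"rot":[0,0,0],"grip":1},
    {"linear":[0.0028,0.0135,0],"rot":[0,0,0],"grip":1},
  ],
)

```text
time: 9.1
ee_pos: [0.4935, 0.0637, 0.0717]
eef_rot: [0.778, 0.628, -0.0, 0.0]
ft_force: [-1.3, -4.3, -1.4]
width: 0.0249
```

Call:
apply_moves(
  commands=[
    {"linear":[0.0006,0.003,0],"rot":[0,0,0],"grip":1},
    {"linear":[0.0012,0.006,0],"rot":[0,0,0],"grip":1},
    {"linear":[0.0016,0.008,0],"rot":[0,0,0],"grip":1},
  ],
)

```text
time: 9.4
ee_pos: [0.4939, 0.0652, 0.0717]
eef_rot: [0.779, 0.627, -0.001, 0.0]
ft_force: [-1.2, -7.2, 0.0]
width: 0.0248
```

Call:
apply_moves(
  commands=[
    {"linear":[0.0004,0.002,0],"rot":[0,0,0],"grip":1},
    {"linear":[0.0008,0.004,0],"rot":[0,0,0],"grip":1},
    {"linear":[0.0014,0.007,0],"rot":[0,0,0],"grip":1},
  ],
)

```text
time: 9.7
ee_pos: [0.4942, 0.0665, 0.0717]
eef_rot: [0.779, 0.627, -0.001, 0.0]
ft_force: [-1.9, -11.0, 0.9]
width: 0.0249
```

Call:
apply_moves(
  commands=[
    {"linear":[0.0004,0.002,0],"rot":[0,0,0],"grip":1},
    {"linear":[0.0006,0.003,0],"rot":[0,0,0],"grip":1},
    {"linear":[0.0006,0.003,0],"rot":[0,0,0],"grip":1},
  ],
)

```text
time: 10.0
ee_pos: [0.4943, 0.0671, 0.0717]
eef_rot: [0.779, 0.627, -0.001, 0.001]
ft_force: [-2.9, -10.4, 1.9]
width: 0.0247
```

Call:
apply_moves(
  commands=[
    {"linear":[0.0002,0.002,0],"rot":[0,0,0],"grip":1},
    {"linear":[0.0002,0.0035,0],"rot":[0,0,0],"grip":1},
    {"linear":[0.0002,0.0035,0],"rot":[0,0,0],"grip":1},
  ],
)

```text
time: 10.3
ee_pos: [0.4944, 0.0677, 0.0717]
eef_rot: [0.779, 0.627, -0.001, 0.001]
ft_force: [-2.3, -10.4, 1.4]
width: 0.0244
```

```bash
python3 - <<'E'
from h import *
np.set_printoptions(precision=4,suppress=True)
u=np.array([.2113,.9774,0])
for i in range(4):
    p=r.camera(["side","scene","wrist","wrist"][i])
    s=r.read_state();print(s["ee_pos"],s["ft_force"],s["ft_force"]@u,s["torque"],s["width"])
    if i==2: save(p,"w3")
    q=r.spot_point("lock_top",p)[:1];print([(a["p"],a["location"],atz(p,a["location"],.066)) for a in q])
im=cv2.imread("pics/w3.png");cv2.imwrite("pics/w3c.png",cv2.resize(im[100:400,160:480],(800,600)[:2]) if 0 else im)
E
```

```text
[0.4944 0.0678 0.0717] [ -1.8754 -12.201    1.5327] -12.32152813112648 [-2.6009  0.6446  0.0024] 0.024772909541392402
[]
[0.4944 0.0677 0.0717] [ -1.6582 -10.773    1.0227] -10.87986488329872 [-2.6395  0.6454  0.0478] 0.025067204395338605
[(0.62, [315.8, 208.9], array([ 0.4775, -0.0207,  0.066 ]))]
[0.4944 0.0677 0.0717] [ -2.641  -11.8461   0.4676] -12.136448650725708 [-2.6198  0.5973  0.024 ] 0.024675294729637406
[]
[0.4944 0.0677 0.0717] [ -2.6949 -11.9263   1.8364] -12.226174100604643 [-2.5916  0.6245  0.0208] 0.024546845274899295
[]
```

View pics/w3.png

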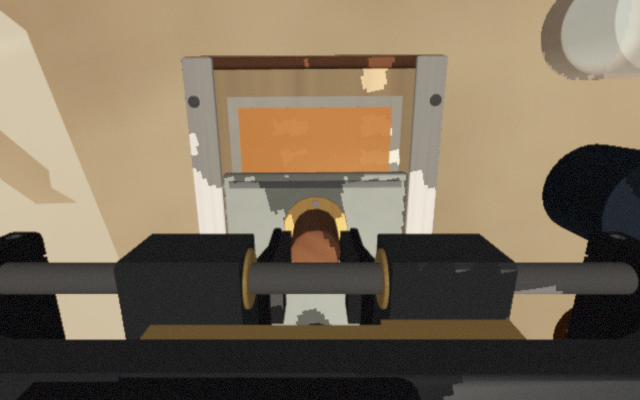

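The picture shows the knob at (316,240) still held squarely between the pads, shutter partly over the window; the wrist feels a steady 12 N. That is a firm bind; onset is at about y≈0.063. Back off.

Call:
apply_moves(
  commands=[
    {"linear":[-0.002,-0.01,0],"rot":[0,0,0],"grip":1},
    {"linear":[-0.0045,-0.02,0],"rot":[0,0,0],"grip":1},
    {"linear":[-0.0065,-0.03,0],"rot":[0,0,0],"grip":1},
    {"linear":[-0.0085,-0.04,0],"rot":[0,0,0],"grip":1},
    {"linear":[-0.0085,-0.04,0],"rot":[0,0,0],"grip":1},
    {"linear":[-0.0085,-0.04,0],"rot":[0,0,0],"grip":1},
  ],
)

```text
time: 11.3
ee_pos: [0.4924, 0.0582, 0.0718]
eef_rot: [0.778, 0.628, 0.0, 0.0]
ft_force: [2.7, -1.4, -5.1]
width: 0.0246
```

Call:
apply_moves(
  commands=[
    {"linear":[0.0005,-0.003,0],"rot":[0,0,0],"grip":1},
    {"linear":[0.0,-0.006,0],"rot":[0,0,0],"grip":1},
    {"linear":[0.0,-0.006,0],"rot":[0,0,0],"grip":1},
    {"linear":[0.0,-0.006,0],"rot":[0,0,0],"grip":1},
  ],
)

```text
time: 11.7
ee_pos: [0.4921, 0.0566, 0.0718]
eef_rot: [0.778, 0.628, -0.0, -0.0]
ft_force: [-0.3, 1.3, -3.3]
width: 0.0248
```

Call:
apply_moves(
  commands=[
    {"linear":[0,0,0],"rot":[0,0,0],"grip":0},
    {"linear":[0,0,0],"rot":[0,0,0],"grip":0},
    {"linear":[0,0,0],"rot":[0,0,0],"grip":0},
    {"linear":[0,0,0],"rot":[0,0,0],"grip":0},
    {"linear":[0,0,0],"rot":[0,0,0],"grip":0},
    {"linear":[0,0,0.08],"rot":[0,0,0],"grip":0},
    {"linear":[0,0,0.18],"rot":[0,0,0],"grip":0},
    {"linear":[-0.005,-0.03,0.25],"rot":[0,0,0],"grip":0},
    {"linear":[-0.03,-0.15,0.25],"rot":[0,0,0],"grip":1},
    {"linear":[-0.056,-0.26,0.25],"rot":[0,0,0],"grip":1},
    {"linear":[-0.056,-0.26,0.25],"rot":[0,0,0],"grip":1},
    {"linear":[-0.056,-0.26,0.25],"rot":[0,0,0],"grip":1},
    {"linear":[-0.056,-0.26,0.25],"rot":[0,0,0],"grip":1},
    {"linear":[-0.056,-0.26,0.25],"rot":[0,0,0],"grip":1},
  ],
)

```text
time: 13.1
ee_pos: [0.4756, -0.0205, 0.1467]
eef_rot: [0.778, 0.628, 0.0, -0.0]
ft_force: [-0.3, 0.6, -0.3]
width: 0.0044
```

```bash
python3 - <<'E'
from h import *
np.set_printoptions(precision=4,suppress=True)
s=r.read_state();print(s["time"],s["ee_pos"],s["ft_force"],s["width"])
for c in ("wrist","side","scene"):
    p=r.camera(c);save(p,c+"4")
    for n,z in (("handle",.07),("lock_top",.066)):
        for q in r.spot_point(n,p)[:1]: print(c,n,round(q["p"],2),np.round(q["location"],1),atz(p,q["location"],z))
    if c!="wrist":
        print("pred",proj(p,[.4921,.0566,.07]),proj(p,[.4752,-.0216,.066]))
a=cv2.imread("pics/wrist4.png");b=cv2.imread("pics/scene4.png");d=cv2.imread("pics/side4.png")
o=np.zeros((600,800,3),np.uint8);o[:300,:480]=cv2.resize(a,(480,300));o[300:,:400]=cv2.resize(b[130:280,220:420],(400,300));o[300:,400:]=cv2.resize(d[130:280,220:420],(400,300))
cv2.imwrite("pics/m4.png",o)
E
```

```text
13.1 [ 0.4756 -0.0205  0.1467] [-0.3047  0.5884 -0.263 ] 0.004366448725676622
wrist handle 0.61 [314.9  92.8] [0.492  0.0563 0.07  ]
wrist lock_top 0.63 [313.6 199.6] [ 0.4748 -0.0189  0.066 ]
side handle 0.64 [308.7 225.2] [0.4912 0.064  0.07  ]
side lock_top 0.47 [321.1 209.1] [ 0.4666 -0.0224  0.066 ]
pred [308.5908 223.5263] [317.7671 209.1275]
scene handle 0.62 [298.4 219.5] [0.4933 0.0519 0.07  ]
scene lock_top 0.56 [315.8 210. ] [ 0.475  -0.0155  0.066 ]
pred [297.9829 220.4752] [316.7081 208.9136]
```

View pics/m4.png

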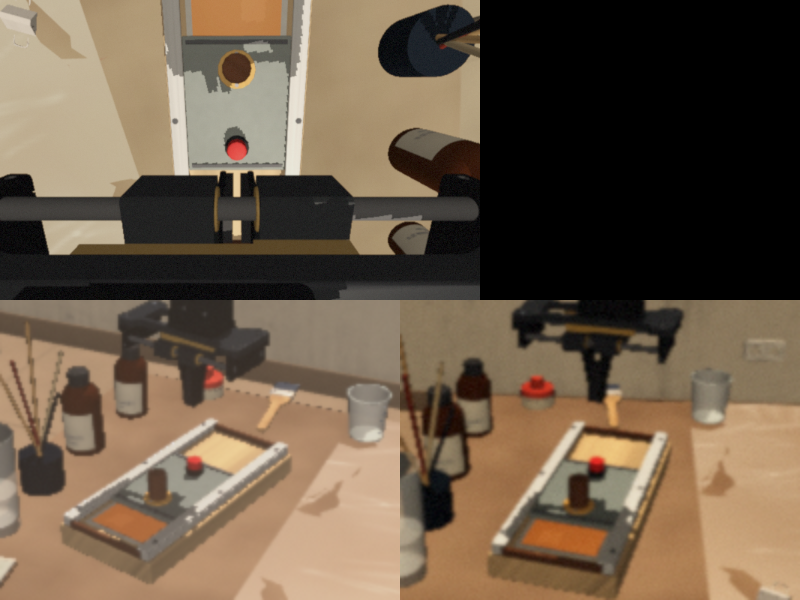

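The button (236,148 in the wrist tile) lies right under the closed fingers and the knob stayed where I left it. Press.

Call:
apply_moves(
  commands=[
    {"linear":[-0.001,-0.002,-0.1],"rot":[0,0,0],"grip":1},
    {"linear":[-0.001,-0.002,-0.18],"rot":[0,0,0],"grip":1},
    {"linear":[-0.001,-0.002,-0.205],"rot":[0,0,0],"grip":1},
    {"linear":[-0.001,-0.002,-0.215],"rot":[0,0,0],"grip":1},
    {"linear":[-0.001,-0.002,-0.223],"rot":[0,0,0],"grip":1},
    {"linear":[-0.001,-0.002,-0.231],"rot":[0,0,0],"grip":1},
    {"linear":[-0.001,-0.002,-0.238],"rot":[0,0,0],"grip":1},
    {"linear":[-0.001,-0.002,-0.238],"rot":[0,0,0],"grip":1},
  ],
)

```text
time: 14.35
ee_pos: [0.4753, -0.0221, 0.0756]
eef_rot: [0.778, 0.628, 0.0, 0.0]
ft_force: [-0.1, 0.2, 0.3]
width: 0.0005
```

Call:
apply_moves(
  commands=[
    {"linear":[0,0,-0.002],"rot":[0,0,0],"grip":1},
    {"linear":[0,0,-0.004],"rot":[0,0,0],"grip":1},
  ],
)

```text
time: 14.55
ee_pos: [0.4752, -0.0222, 0.0743]
eef_rot: [0.778, 0.628, 0.0, 0.0]
ft_force: [0.5, 0.2, -0.5]
width: 0.0006
```

```bash
python3 - <<'E'
from h import *
for c in ("wrist","side","scene"):
    p=r.camera(c);save(p,c+"5")
a=cv2.imread("pics/wrist5.png");b=cv2.imread("pics/scene5.png");d=cv2.imread("pics/side5.png")
o=np.zeros((600,800,3),np.uint8);o[:300,:480]=cv2.resize(a,(480,300));o[300:,:400]=cv2.resize(b[160:235,270:370],(400,300),interpolation=2);o[300:,400:]=cv2.resize(d[160:235,270:370],(400,300),interpolation=2)
cv2.imwrite("pics/m5.png",o)
E
```

```text
(no output)
```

View pics/m5.png

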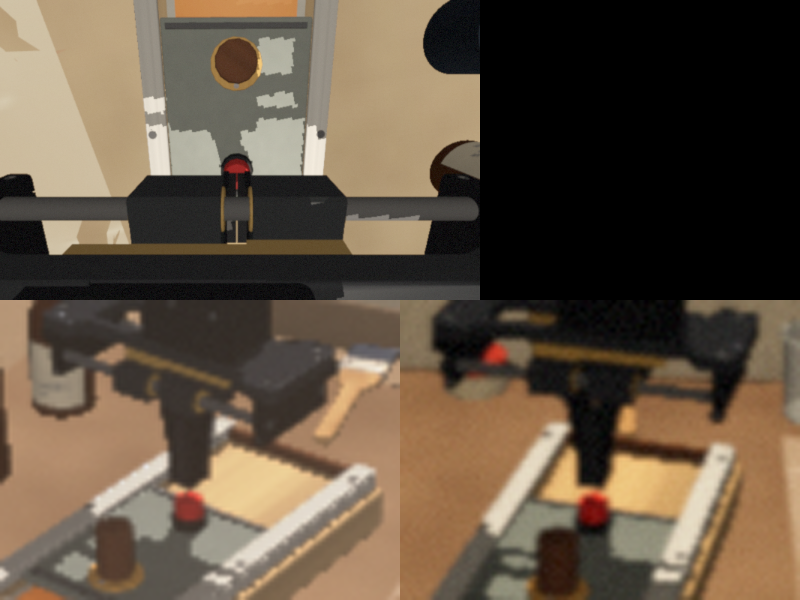

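```bash
python3 - <<'E'
from h import *
np.set_printoptions(precision=1,suppress=True)
u=np.array([.2113,.9774,0]);t=np.array([.4752,-.0222,0]);k=np.array([.4921,.0566,0])
for c in("scene","side","wrist"):
    p=r.camera(c)
    T=lambda X:(proj(p,X)-[270,160])*4 if c!="wrist" else proj(p,X)*.75
    for z in(.0573,.066,.075): print(c,z,"tip front",T(t+.0095*u+[0,0,z]),"tip back",T(t-.0095*u+[0,0,z]))
    print("knobtop",T(k+[0,0,.085]),"btn top front z.066",T(k-.0695*u+[0,0,.066]),"z.058",T(k-.0695*u+[0,0,.058]),"collar front .054",T(k-.067*u+[0,0,.054]),"collar base .046",T(k-.067*u+[0,0,.046]))
a=cv2.imread("pics/wrist5.png");b=cv2.imread("pics/scene5.png")
o=np.hstack([cv2.resize(a[180:300,250:380],(400,370),interpolation=2),cv2.resize(b[185:225,297:340],(398,370),interpolation=2)])
cv2.imwrite("pics/m5b.png",o)
E
```

```text
scene 0.0573 tip front [178.9 212.1] tip back [195.8 200.3]
scene 0.066 tip front [178.7 201.1] tip back [195.7 189.4]
scene 0.075 tip front [178.4 189.7] tip back [195.5 178. ]
knobtop [111.1 222.2] btn top front z.066 [177.4 202.2] z.058 [177.6 212.3] collar front .054 [175.5 218.9] collar base .046 [175.7 228.9]
side 0.0573 tip front [187.  214.9] tip back [195.  200.8]
side 0.066 tip front [187.1 203.1] tip back [195.1 189.1]
side 0.075 tip front [187.1 190.8] tip back [195.3 177. ]
knobtop [154.3 232.5] btn top front z.066 [186.6 204.3] z.058 [186.5 215.1] collar front .054 [185.4 222.4] collar base .046 [185.3 233.2]
wrist 0.0573 tip front [236.3 162.7] tip back [236.3 185.9]
wrist 0.066 tip front [236.2 166.6] tip back [236.3 190.7]
wrist 0.075 tip front [236.2 171. ] tip back [236.2 196.2]
knobtop [235.9  61.8] btn top front z.066 [236.1 164.5] z.058 [236.1 161. ] collar front .054 [236.1 156.2] collar base .046 [236.1 153.2]
```

View pics/m5b.png

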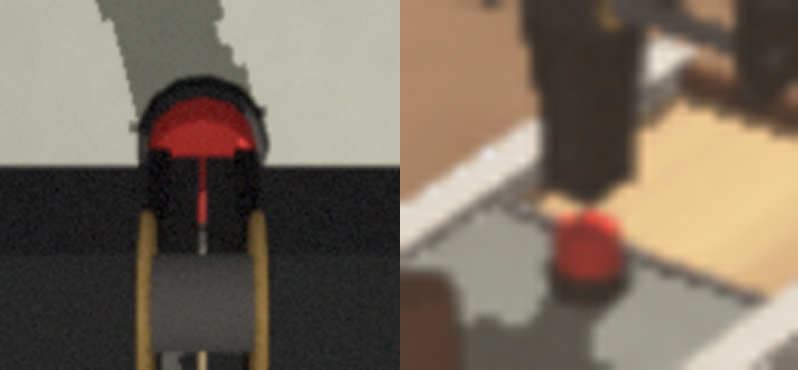

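Finger ends appear about 10 mm above the button still (front edge matches z≈0.077), consistent with zero force, so I go on down watching the force.

Call:
apply_moves(
  commands=[
    {"linear":[0,0.001,-0.005],"rot":[0,0,0],"grip":1},
    {"linear":[0,0.001,-0.01],"rot":[0,0,0],"grip":1},
    {"linear":[0,0.002,-0.015],"rot":[0,0,0],"grip":1},
  ],
)

```text
time: 15.15
ee_pos: [0.475, -0.0216, 0.0695]
eef_rot: [0.778, 0.628, -0.0, -0.0]
ft_force: [-0.1, -0.1, -0.1]
width: 0.0008
```

Call:
apply_moves(
  commands=[
    {"linear":[0.001,0,-0.004],"rot":[0,0,0],"grip":1},
    {"linear":[0.001,0,-0.008],"rot":[0,0,0],"grip":1},
    {"linear":[0.001,0,-0.012],"rot":[0,0,0],"grip":1},
  ],
)

```text
time: 15.45
ee_pos: [0.4754, -0.0216, 0.0659]
eef_rot: [0.778, 0.628, -0.0, -0.0]
ft_force: [-0.5, -0.2, -0.3]
width: 0.0003
```

Call:
apply_moves(
  commands=[
    {"linear":[0,0,-0.004],"rot":[0,0,0],"grip":1},
    {"linear":[0,0,-0.008],"rot":[0,0,0],"grip":1},
    {"linear":[0,0,-0.01],"rot":[0,0,0],"grip":1},
  ],
)

```text
time: 15.75
ee_pos: [0.4754, -0.0216, 0.0629]
eef_rot: [0.778, 0.628, -0.0, -0.0]
ft_force: [0.6, 0.1, -0.5]
width: 0.0007
```

```bash
python3 - <<'E'
from h import *
np.set_printoptions(precision=4,suppress=True)
s=r.read_state();print(s["ee_pos"],s["ft_force"])
b=r.camera("scene");save(b,"s6");d=r.camera("side");save(d,"d6");w=r.camera("wrist");save(w,"w6")
b,d,w=[cv2.imread(f"pics/{n}6.png") for n in "sdw"]
o=np.hstack([cv2.resize(b[185:225,297:340],(398,370),interpolation=2),cv2.resize(d[185:225,297:340],(398,370),interpolation=2)])
cv2.imwrite("pics/m6.png",o)
E
```

```text
[ 0.4754 -0.0216  0.0629] [ 0.6497  0.1116 -0.5052]
```

View pics/m6.png

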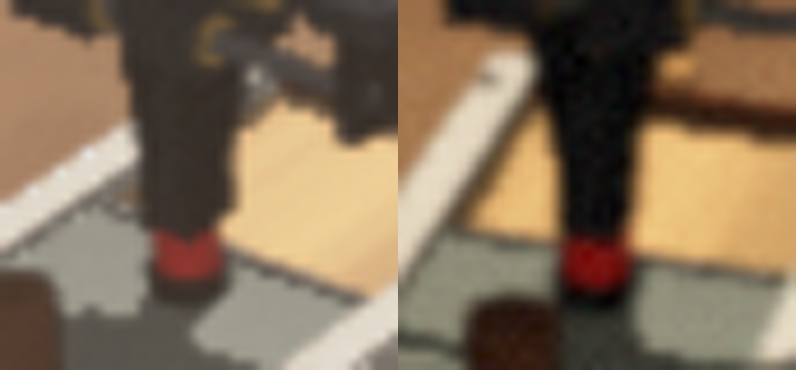

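The fingers now end just about at the top of the red button in both views; continue slowly.

Call:
apply_moves(
  commands=[
    {"linear":[0,0,-0.003],"rot":[0,0,0],"grip":1},
    {"linear":[0,0,-0.006],"rot":[0,0,0],"grip":1},
    {"linear":[0,0,-0.009],"rot":[0,0,0],"grip":1},
  ],
)

```text
time: 16.2
ee_pos: [0.4755, -0.0216, 0.0606]
eef_rot: [0.778, 0.628, 0.0, 0.0]
ft_force: [-1.4, 0.6, 3.3]
width: 0.0006
```

Call:
apply_moves(
  commands=[
    {"linear":[0,0,-0.004],"rot":[0,0,0],"grip":1},
    {"linear":[0,0,-0.008],"rot":[0,0,0],"grip":1},
    {"linear":[0,0,-0.012],"rot":[0,0,0],"grip":1},
    {"linear":[0,0,-0.016],"rot":[0,0,0],"grip":1},
  ],
)

```text
time: 16.6
ee_pos: [0.4755, -0.0216, 0.0555]
eef_rot: [0.778, 0.628, 0.0, 0.0]
ft_force: [-0.5, -0.1, 4.1]
width: 0.0005
```

Call:
apply_moves(
  commands=[
    {"linear":[0,0,-0.003],"rot":[0,0,0],"grip":1},
    {"linear":[0,0,-0.006],"rot":[0,0,0],"grip":1},
    {"linear":[0,0,-0.009],"rot":[0,0,0],"grip":1},
  ],
)

```text
time: 16.9
ee_pos: [0.4756, -0.0216, 0.0534]
eef_rot: [0.778, 0.628, 0.0, 0.0]
ft_force: [-7.2, -1.0, 19.1]
width: 0.0003
```

Firm stop at 19 N after about 8 mm: bottomed. Lift off and check.

Call:
apply_moves(
  commands=[
    {"linear":[0,0,-0.001],"rot":[0,0,0],"grip":1},
    {"linear":[0,0,0.03],"rot":[0,0,0],"grip":1},
    {"linear":[0,0,0.12],"rot":[0,0,0],"grip":1},
    {"linear":[0,0,0.28],"rot":[0,0,0],"grip":1},
    {"linear":[0,0,0.44],"rot":[0,0,0],"grip":1},
    {"linear":[0,0,0.5],"rot":[0,0,0],"grip":1},
    {"linear":[0,0,0.5],"rot":[0,0,0],"grip":1},
    {"linear":[0,0,0.5],"rot":[0,0,0],"grip":1},
  ],
)

```text
time: 17.7
ee_pos: [0.4752, -0.0216, 0.2024]
eef_rot: [0.778, 0.628, -0.0, -0.0]
ft_force: [0.6, 0.2, -0.4]
width: 0.0006
```

```bash
python3 - <<'E'
from h import *
np.set_printoptions(precision=4,suppress=True)
s=r.read_state();print(s["ee_pos"],s["ft_force"])
for c in ("wrist","side","scene"):
    p=r.camera(c);save(p,c+"7")
    for n,z in (("handle",.07),("lock_top",.058)):
        for q in r.spot_point(n,p)[:1]: print(c,n,round(q["p"],2),np.round(q["location"],1),atz(p,q["location"],z))
a=cv2.imread("pics/wrist7.png");b=cv2.imread("pics/scene7.png");d=cv2.imread("pics/side7.png");b0=cv2.imread("pics/scene4.png")
o=np.zeros((600,800,3),np.uint8);o[:300,:480]=cv2.resize(a,(480,300));o[:300,480:]=cv2.resize(b0[185:225,297:340],(320,300));o[300:,:400]=cv2.resize(b[185:225,297:340],(400,300));o[300:,400:]=cv2.resize(d[130:280,220:420],(400,300))
cv2.imwrite("pics/m7.png",o)
E
```

```text
[ 0.4752 -0.0216  0.2024] [ 0.5777  0.1863 -0.3597]
wrist handle 0.76 [317.1  92. ] [0.4939 0.0568 0.07  ]
wrist lock_top 0.58 [314.9 183.7] [ 0.4747 -0.0229  0.058 ]
side handle 0.73 [308.8 224.2] [0.4913 0.0596 0.07  ]
side lock_top 0.53 [318.6 208.7] [ 0.474  -0.0381  0.058 ]
scene handle 0.63 [218.4 240.9] [0.6277 0.217  0.07  ]
scene lock_top 0.43 [317.7 212.1] [ 0.4714 -0.0195  0.058 ]
```

View pics/m7.png

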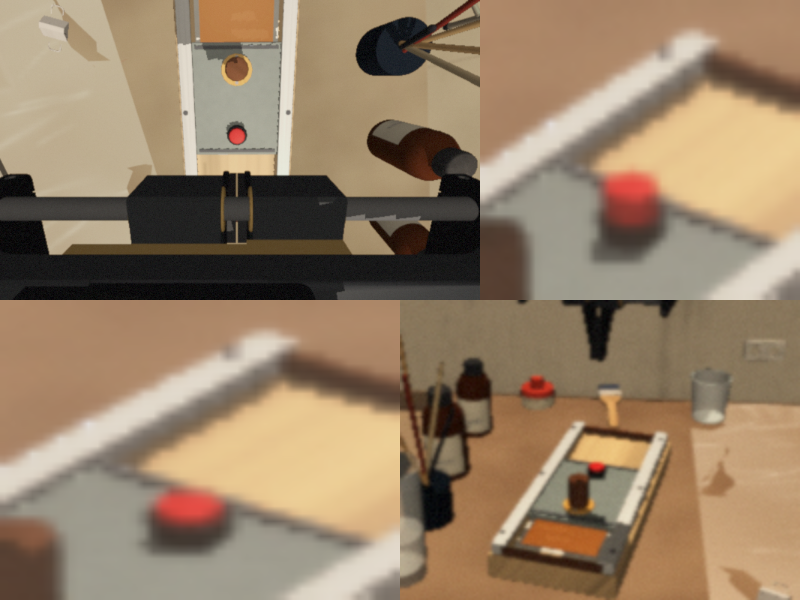

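The button is now low in its collar (compare upper right with lower left). The shutter still sits at the same place (knob at y≈0.057), and the bystanders in view stand. Handing in.

```bash
python3 -c "
from bench import r
print(r.close_job())"
```

```text
the job is handed in; nothing more can be done
None
```

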